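Load cereal bowls into the sprung bowl dispenser and cover it

TASK

Load the two cereal bowls into the sprung bowl dispenser for tomorrow's breakfast: set one upright on its platform and nest the other upright inside it, putting them down without dropping them, so that the platform sinks under their weight. Then put the domed cover squarely on the dispenser, fully down on its rim. Leave the mug, the tumbler and the jar where they stand.

Things in the scene. Friction and masses are not known exactly. Their poses are not given: they have to be found in the camera images.
- dispenser: Steel bowl dispenser fixed to the table: an upright round well, open at the top, 100 mm high, outer radius 90 mm, inner radius 82 mm (a black foot ring 8 mm high has radius 96). Origin: centre of its underside on the table; z up.
- well_rim (a point): Centre of the well's mouth, at the height of its rim, 100 mm above the table.
- platform_top (a point): Centre of the upper face of the sprung platform, a flat grey disc of radius 78 mm inside the well; it moves with the platform. Empty, it is 15 mm below the rim.
- platform (a joint): How far the platform has sunk, in m: 0 empty and at its top stop, 0.070 at the bottom stop. The spring begins to give at 0.5 N and gives 10 mm per newton beyond that, lightly damped: one bowl sinks it 12 to 29 mm by its weight, both 30 to 62 mm.
- bowl_a: White cereal bowl, round about z. Origin: centre of underside. 136 mm across, 62 high. From a 68 mm foot it widens to 108 mm; at height 33 a flat shoulder steps out to the upright rim wall, 8 thick (radii 60 to 68, inside depth 24): pinch that from above, one finger inside. 0.18 to 0.34 kg. Either may go first; nested (6 mm play), the upper's shoulder sits on the lower's rim, 29 mm higher.
- bowl_b: White cereal bowl, round about z. Origin: centre of underside. 136 mm across, 62 high. From a 68 mm foot it widens to 108 mm; at height 33 a flat shoulder steps out to the upright rim wall, 8 thick (radii 60 to 68, inside depth 24): pinch that from above, one finger inside. 0.18 to 0.34 kg. Either may go first; nested (6 mm play), the upper's shoulder sits on the lower's rim, 29 mm higher.
- cover: Aluminium domed cover, round about z, on the table. Origin: centre of underside (skirt edge). 200 mm across, dome top at 78, black knob from there to 116 mm. Skirt 12 mm deep, inner radius 96: goes round the outside of the well with 5 mm play, then a flange lands on the rim; fully down, its origin is 12 mm below the rim. Dome leaves 62 mm inside above the rim. 0.32 to 0.48 kg.
- cover_knob (a point): On the cover's axis, 104 mm above its underside: the height to grip the knob, which is round, 30 to 32 mm across there, and can be taken from above at any yaw.
- mug: Bystander, to be left alone: white mug with a handle, 80 mm across, 90 mm high; origin at the centre of its underside.
- tumbler: Bystander, to be left alone: empty glass tumbler, 68 mm across, 110 mm high; origin at the centre of its underside.
- jar: Bystander, to be left alone: closed earthenware storage jar with a wooden lid, 84 mm across, 150 mm high; origin at the centre of its underside.

How it is judged:
By the outcome, as a careful person would: the job done as asked, in the order asked, and still so for the second after the job is handed in, with the robot touching nothing.
It also fails if it takes over 72 s, if anything falls off the work surface, if the arm or the gripper's body presses on something with over 40 N, if the wrist force passes 120 N, or if a joint passes its speed limit or range.

ROBOT

A 7-joint arm with a two-finger parallel gripper is mounted at the origin on the work surface. World frame = base frame: x ahead of the robot, y to its left, z up, the work surface at z = 0. Lengths are in m, angles in rad, forces in N, time in s.
With the tool pointing down it reaches from about 0.4 to 0.9 m from the base axis. Payload 5.6 kg.
Tool frame: the origin (TCP) lies midway between the tips of the shut fingers; the grasp point (between the pads) lies 19 mm behind it; z points along the fingers, y is the line along which they close (so a half turn about z gives the same grasp; the last joint's range is limited). The gripper opens to 92 mm and grips with 3 to 60 N. Pads are 20 mm wide; open, the fingers measure 128 mm over their backs; the gripper's body (75 mm by 189 mm) begins 69 mm behind the grasp point.
Start: joints at [-1.253, 0.468, -0.012, 1.603, 0.006, 1.071, -0.056], TCP at [0.23, 0.608, 0.215] pointing down, gripper open.
Joint ranges: [-2.53, 2.53], [-0.31, 2.02], [-1.57, 1.55], [0.28, 2.44], [-1.29, 4.43], [0.15, 1.84], [-2.92, 2.92]. Speed limits (rad/s): [2.57, 2.57, 3.14, 3.14, 3.14, 3.14, 3.14].

INTERFACE

Orientations are given as a unit quaternion [w, x, y, z].
In Python, from plant import robot gives the robot as it stands. The module is installed in compiled form; this text tells all that it offers.
- The arm moves only by the tool apply_moves, never from a script. Its argument "steps" is a list of rows, each a list of 4 numbers: the shift along the world's x, y, z in units of 50 mm (1.0 is 50 mm), then the turn about the world's z in rad. A call has exactly 8 rows; each row shifts and turns the commanded pose from where the row before left it; what a row does not reach is not made up. A row lasts 1/8 s, in which the tool goes at most 62.5 mm and 10.7 degrees, less where a joint would pass 70% of its speed; a pose out of reach is approached as far as the arm can. A call is refused whole if a number of a shift passes 1 or a number of a turn 0.188, either way. A call with a gripper value outside its range is refused whole. "jaw" is the opening, from 0 (shut) to 1 (fully open), set as the call begins (left out, the last holds). The fingers move at their own pace and stop on an object; "newtons" is the grip in N (left out, the last holds). Time passes only in rows, so rows that do not move let the fingers close, or fill a call up. It gives the time, the measured TCP pose, the force, the opening and the grip force at its end, in the units of the state.
- robot.read_state(): the state, without advancing time (a new reading comes with each control period).
- robot.camera(name): name is "side" or "top" or "wrist"; returns the picture (420x560x3 uint8, red, green, blue); there is no depth.
- robot.get_calibration(name): a dict with "fx", "fy", "cx", "cy" (pixels), "distortion" ([k1, k2, p1, p2, k3] as OpenCV has them; the pictures are not rectified), "view" (4x4, takes a point from world to camera coordinates). Camera axes: x right, y up, looking along -z (the intrinsics and any distortion apply to the point x, -y, -z); pixel columns grow to the right and rows downward; lengths in m; the calibration is good to about 2 mm. A picture is of the moment at which its call begins: read the wrist's pose just before it. get_calibration takes no time and is no camera call; for the wrist camera it gives the pose at the moment of the call.
- robot.hand_in(): hands the job in; it is judged then, once.
The state is a dict: "time_s": time; "joint_positions": joint angles; "joint_vel": joint speeds; "tau": joint torques, N m; "eef_pos": TCP position; "eef_rot": TCP orientation; "force": force on the tool from outside, world axes, zero at the start; "moment": the same for the moment, N m; "finger_gap": finger opening in m; "grasp_force": force on a finger pad.
Only numpy, scipy, OpenCV 4.12 (cv2) and the standard library are available. Lean on these libraries where they do the work, as an engineer would, in place of code of your own. Each camera call takes 0.05 s, during which the arm holds its last target. There are 200 camera calls.

## Working session

There is one attempt and no reset: what is moved stays moved. The work goes in short steps, Python scripts to look and compute and a tool call to move; the robot and the scene stay as the last step left them, time stands still between calls to the robot, and variables do not carry over. Pictures are saved under pics/ and viewed, at most 10 in all, crops included, and the job is handed in when it is done.

Besides the shell and the picture viewer there is one more tool, called as name(argument=value, ...), one argument or row to a line, values as JSON. apply_moves: Moves the arm, as the interface text tells. Its arguments: {"type":"object","properties":{"steps":{"type":"array","items":{"type":"array","items":{"type":"number"}}},"jaw":{"type":"number"},"newtons":{"type":"number"}},"required":["steps"]}

```bash
mkdir -p pics; cat > h.py <<'E'
import numpy as np, cv2
from plant import robot
def cal(n):
    c=robot.get_calibration(n)
    K=np.array([[c['fx'],0,c['cx']],[0,c['fy'],c['cy']],[0,0,1.]])
    return K,np.array(c['distortion'],float),np.array(c['view'],float)
def grab(n,f=None):
    c=cal(n); im=np.asarray(robot.camera(n))[:,:,::-1].copy()
    if f: cv2.imwrite('pics/'+f,im)
    return im,c
def ray(uv,c):
    K,d,V=c
    p=cv2.undistortPoints(np.array(uv,float).reshape(-1,1,2),K,d).reshape(-1,2)
    dc=np.c_[p[:,0],-p[:,1],-np.ones(len(p))]
    R=V[:3,:3]; o=-R.T@V[:3,3]
    return o,dc@R
def plane(uv,c,z):
    o,d=ray(uv,c); return o+d*((z-o[2])/d[:,2])[:,None]
def proj(P,c):
    K,d,V=c; P=np.atleast_2d(P)@V[:3,:3].T+V[:3,3]
    return cv2.projectPoints(P*[1,-1,-1],np.zeros(3),np.zeros(3),K,d)[0].reshape(-1,2)
def tri(obs):
    A=np.zeros((3,3));b=np.zeros(3)
    for uv,c in obs:
        o,d=ray([uv],c); d=d[0]/np.linalg.norm(d[0]); M=np.eye(3)-np.outer(d,d); A+=M;b+=M@o
    return np.linalg.solve(A,b)
E
python3 - <<'E'
from h import *
a,c=grab('top','top0.png');b,c2=grab('side','side0.png')
for k in(c,c2):print(-k[2][:3,:3].T@k[2][:3,3], k[0][0,0],k[1])
s=robot.read_state();print(s['eef_pos'],s['eef_rot'],s['force'],s['time_s'])
E
```

```text
[ 0.32357292 -0.00155438  1.10292268] 461.47283813605935 [-0.14611816  0.          0.          0.          0.        ]
[ 0.34858759 -0.69956469  0.6766136 ] 434.8672461173759 [-0.09412887  0.          0.          0.          0.        ]
[0.22937201 0.60763723 0.2137535 ] [-7.20315288e-05  1.79456562e-01  9.83765587e-01 -7.78886687e-04] [-0.23118082 -0.25119278 -0.29390975] 0.1
```

View pics/top0.png

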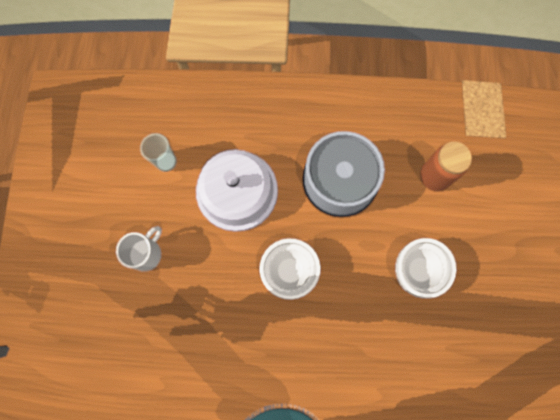

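View pics/side0.png

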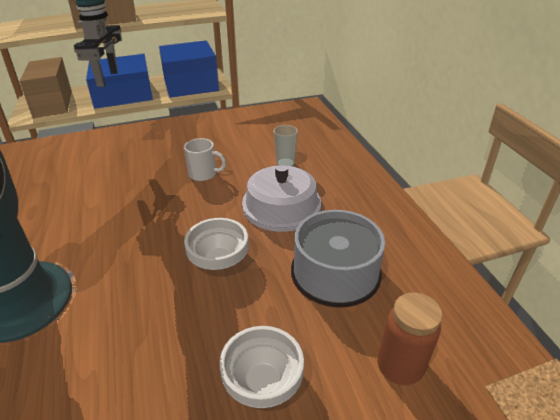

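The top view shows bowls at (290,268) and (426,267), the well at (344,170), the cover knob at (232,179), the mug at (137,250), the tumbler at (157,150) and the jar at (447,165). The side view shows bowls at (217,242) and (262,365), the well rim at (339,240) and the knob at (282,174).

```bash
cat >> h.py <<'E'
from scipy.optimize import least_squares
def hull(im,box,sat=75,vmin=60):
    x0,y0,x1,y1=box; h=cv2.cvtColor(im,cv2.COLOR_BGR2HSV)[y0:y1,x0:x1]
    m=((h[:,:,1]<sat)&(h[:,:,2]>vmin)).astype(np.uint8)
    m=cv2.morphologyEx(m,cv2.MORPH_OPEN,np.ones((3,3)))
    cs=cv2.findContours(m,cv2.RETR_EXTERNAL,cv2.CHAIN_APPROX_NONE)[0]
    k=max(cs,key=cv2.contourArea); 
    return cv2.convexHull(k).reshape(-1,2)+[x0,y0]
def far(uv,c,z,lo=0.):
    P=plane(uv,c,z)[:,:2]; o=ray(uv[:1],c)[0][:2]
    m=(P.max(0)+P.min(0))/2; e=m-o; e/=np.linalg.norm(e)+1e-9
    for _ in range(3):
        q=P[(P-m)@e>lo]
        r=least_squares(lambda t:np.hypot(*(q-t[:2]).T)-t[2],[*m,.07],loss='soft_l1',f_scale=.001); m=r.x[:2]
    return r.x,np.abs(r.fun).mean()
E
python3 - <<'E'
from h import *
t=cv2.imread('pics/top0.png');s=cv2.imread('pics/side0.png');ct,cs=cal('top'),cal('side')
for n,bt,bs,z0 in [('A',(250,230,330,308),(175,212,258,272),.062),('B',(385,230,465,308),(212,320,312,412),.062),('disp',(295,122,392,225),(285,205,390,305),.1)]:
    ht,hs=hull(t,bt),hull(s,bs); print(n,ht.min(0),ht.max(0),hs.min(0),hs.max(0))
    for z in (z0-.02,z0-.01,z0,z0+.01):
        a,ea=far(ht,ct,z);b,eb=far(hs,cs,z); print(z,a.round(4),b.round(4),'err',round(ea,4),round(eb,4))
# knob: dark blob
for im,c,b in ((t,ct,(218,165,250,195)),(s,cs,(268,160,297,190))):
    g=cv2.cvtColor(im,cv2.COLOR_BGR2GRAY)[b[1]:b[3],b[0]:b[2]]; m=(g<90).astype(np.uint8)
    n,l,st,ce=cv2.connectedComponentsWithStats(m); i=1+st[1:,4].argmax(); print(st[i],ce[i]+b[:2])
ht=hull(t,(190,145,283,235));hs=hull(s,(237,160,326,228)); print(ht.min(0),ht.max(0),hs.min(0),hs.max(0))
for z in(0,.006,.012,.02): print(z,far(ht,ct,z,-1),far(hs,cs,z,-1))
E
```

```text
A [259 238] [320 299] [184 218] [247 269]
0.041999999999999996 [0.4247 0.0008 0.0704] [0.4255 0.0202 0.0696] err 0.0001 0.0003
0.052 [0.4237 0.0007 0.0697] [0.4242 0.0088 0.0685] err 0.0001 0.0003
0.062 [0.4228 0.0007 0.0691] [ 0.423  -0.0025  0.0674] err 0.0001 0.0003
0.072 [0.4218 0.0007 0.0684] [ 0.4218 -0.0139  0.0663] err 0.0001 0.0003
B [395 238] [456 297] [220 326] [303 407]
0.041999999999999996 [ 0.4383 -0.3185  0.0702] [ 0.4391 -0.3035  0.0703] err 0.0003 0.0002
0.052 [ 0.4372 -0.3155  0.0695] [ 0.4376 -0.3097  0.0692] err 0.0003 0.0002
0.062 [ 0.4361 -0.3125  0.0689] [ 0.4362 -0.316   0.068 ] err 0.0003 0.0002
0.072 [ 0.4351 -0.3095  0.0682] [ 0.4348 -0.3222  0.0669] err 0.0003 0.0002
disp [304 131] [384 215] [285 205] [384 302]
0.08 [ 0.6588 -0.1182  0.0923] [ 0.651  -0.1     0.1046] err 0.0003 0.006
0.09000000000000001 [ 0.6555 -0.1171  0.0914] [ 0.6459 -0.1101  0.1028] err 0.0003 0.0059
0.1 [ 0.6523 -0.1159  0.0905] [ 0.6408 -0.1201  0.1011] err 0.0003 0.0058
0.11 [ 0.649  -0.1148  0.0896] [ 0.6358 -0.1301  0.0994] err 0.0003 0.0057
[13 18  7  3  9] [234.33333333 184.33333333]
[  7  10  13  13 134] [281.23134328 175.63432836]
[196 149] [277 230] [242 160] [325 227]
0 (array([0.61827263, 0.14211933, 0.10383831]), np.float64(0.0016511545043140182)) (array([0.63506477, 0.17017482, 0.12824787]), np.float64(0.014085739500242745))
0.006 (array([0.61667033, 0.14133814, 0.10327377]), np.float64(0.0016422052558174383)) (array([0.63252734, 0.16246103, 0.1271098 ]), np.float64(0.013961016897123488))
0.012 (array([0.61506803, 0.14055694, 0.10270923]), np.float64(0.0016332558774127895)) (array([0.62998995, 0.1547472 , 0.12597177]), np.float64(0.013836296407097094))
0.02 (array([0.61293162, 0.13951533, 0.10195649]), np.float64(0.0016213229995899374)) (array([0.62660663, 0.14446229, 0.12445434]), np.float64(0.013669995916204752))
```

apply_moves(
  steps=[
    [0.32, -0.76, 0, -0.0756],
    [0.32, -0.76, 0, -0.0756],
    [0.32, -0.76, 0, -0.0756],
    [0.32, -0.76, 0, -0.0756],
    [0.32, -0.76, 0, -0.0756],
    [0.32, -0.76, 0, -0.0756],
    [0.32, -0.76, 0, -0.0756],
    [0.32, -0.76, 0, -0.0756],
  ],
  jaw=0.5,
  newtons=50,
)

```text
time_s: 1.1
eef_pos: [0.3577, 0.3027, 0.2144]
eef_rot: [-0.0, 0.465, 0.885, -0.0]
force: [1.0, -0.4, -0.7]
finger_gap: 0.0458
grasp_force: 0.0
```

apply_moves(
  steps=[
    [0.32, -0.76, 0, -0.0756],
    [0.32, -0.76, 0, -0.0756],
    [0.32, -0.76, 0, -0.0756],
    [0.32, -0.76, 0, -0.0756],
    [0.32, -0.76, 0, -0.0756],
    [0.32, -0.76, 0, -0.0756],
    [0.32, -0.76, 0, -0.0756],
    [0.32, -0.76, 0, -0.0756],
  ],
)

```text
time_s: 2.1
eef_pos: [0.4857, -0.0011, 0.2145]
eef_rot: [-0.0, 0.708, 0.706, -0.0]
force: [0.8, 0.5, -0.3]
finger_gap: 0.0463
grasp_force: 0.0
```

```bash
python3 - <<'E'
from h import *
a,c=grab('wrist','w1.png'); print(-c[2][:3,:3].T@c[2][:3,3],c[2][:3,:3].round(3),c[0][0,0])
print(proj([.4226,-.001,.062],c),proj([.651,-.116,.1],c),proj([.615,.14,.116],c))
s=robot.read_state();print(s['eef_pos'],s['eef_rot'],s['force'])
E
```

```text
[0.4855014  0.07184491 0.38420686] [[ 1.    -0.002 -0.   ]
 [ 0.002  0.966 -0.26 ]
 [ 0.001  0.26   0.966]] 369.1120560141184
[[208.5803194  200.22941134]] [[463.28081867 334.54969926]] [[468.69851623  15.68117722]]
[ 0.48743197 -0.00667478  0.21494044] [ 1.88503368e-03  7.10896077e-01  7.03294473e-01 -3.14175825e-04] [ 1.11086943 -4.41103541  1.26254625]
```

View pics/w1.png

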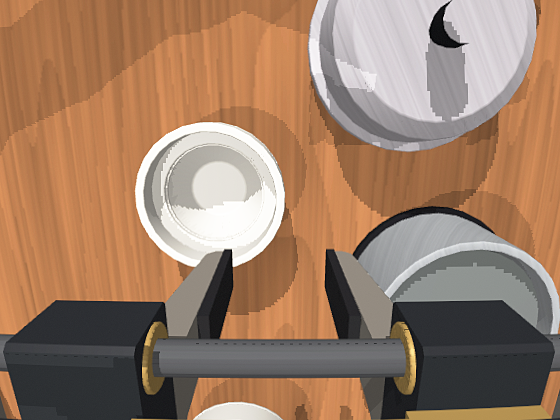

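The wrist view shows bowl A centred near (210,195), 5 px from the prediction. The cover is at upper right (~(430,65)), the dispenser rim is partly hidden near (465,320), and the fingertips are at (229,250) and (329,250).

```bash
python3 - <<'E'
from h import *
s=robot.read_state()
a,c=grab('wrist','w2.png'); print(s['eef_pos'],s['force'])
h=hull(a,(125,110,300,245),60,110);print(h.min(0),h.max(0))
h=h[h[:,1]<243]
for z in(.052,.057,.062,.067):print(z,far(h,c,z,-1))
E
```

```text
[ 0.48743197 -0.00667478  0.21494044] [ 1.11086943 -4.41103541  1.26254625]
[132 116] [281 244]
0.052 (array([ 0.42174339, -0.00159655,  0.06981564]), np.float64(0.00041477502693002325))
0.057 (array([ 0.42273256, -0.0005681 ,  0.06876559]), np.float64(0.0004085467388525451))
0.062 (array([0.42372173, 0.00046034, 0.06771554]), np.float64(0.00040231809505296683))
0.067 (array([0.4247109 , 0.00148877, 0.06666549]), np.float64(0.0003960890543495234))
```

apply_moves(
  steps=[
    [0.05, 0, -0.5, 0],
    [0, 0, -0.6, 0],
    [0, 0, -0.6, 0],
    [0, 0, -0.6, 0],
    [0, 0, -0.5, 0],
    [0, 0, -0.4, 0],
    [0, 0, -0.22, 0],
    [0, 0, 0, 0],
  ],
)

```text
time_s: 3.2
eef_pos: [0.4874, 0.0005, 0.0431]
eef_rot: [-0.001, 0.707, 0.707, -0.001]
force: [-0.5, -0.3, 0.8]
finger_gap: 0.046
grasp_force: 0.0
```

apply_moves(
  steps=[
    [0, 0, 0, 0],
    [0, 0, 0, 0],
    [0, 0, 0, 0],
    [0, 0, 0, 0],
    [0, 0, 0, 0],
    [0, 0, 0.1, 0],
    [0, 0, 0.3, 0],
    [0, 0, 0.3, 0],
  ],
  jaw=0,
  newtons=50,
)

```text
time_s: 4.2
eef_pos: [0.4882, 0.0, 0.0797]
eef_rot: [0.0, 0.707, 0.707, 0.0]
force: [0.5, 0.4, -1.7]
finger_gap: 0.0064
grasp_force: 50.0
```

apply_moves(
  steps=[
    [0, 0, 0.5, 0],
    [0, 0, 0.7, 0],
    [0, 0, 0.7, 0],
    [0, 0, 0.7, 0],
    [0.2, -0.1, 0, 0],
    [0.4, -0.2, 0, 0],
    [0.5, -0.25, 0, 0],
    [0.5, -0.25, 0, 0],
  ],
)

```text
time_s: 5.2
eef_pos: [0.5684, -0.0405, 0.2076]
eef_rot: [-0.0, 0.707, 0.707, -0.001]
force: [-0.0, -0.1, -2.1]
finger_gap: 0.0063
grasp_force: 50.0
```

apply_moves(
  steps=[
    [0.5, -0.25, 0, 0],
    [0.5, -0.25, 0, 0],
    [0.5, -0.25, 0, 0],
    [0.5, -0.25, 0, 0],
    [0.4, -0.2, 0, 0],
    [0.34, -0.2, 0, 0],
    [0.2, -0.1, 0, 0],
    [0, 0, 0, 0],
  ],
)

```text
time_s: 6.2
eef_pos: [0.7148, -0.1154, 0.2074]
eef_rot: [-0.0, 0.707, 0.707, -0.001]
force: [0.2, 0.6, -2.1]
finger_gap: 0.0065
grasp_force: 50.0
```

```bash
python3 - <<'E'
from h import *
s=robot.read_state()
a,c=grab('wrist','w3.png'); print(s['eef_pos'],s['force'],s['moment'],s['grasp_force'])
b,c2=grab('side','s3.png')
F=[]
cv2.imwrite('pics/v3.png',np.hstack([a,b])[::1])
cv2.imwrite('pics/v3.png',cv2.resize(np.hstack([a[60:],b[60:]]),(800,257),interpolation=cv2.INTER_AREA))
for i in range(4):
    grab('top'); F.append(robot.read_state()['force'])
print(np.round(F,2))
E
```

```text
[ 0.71484283 -0.11539725  0.20736455] [ 0.1787693   0.56462615 -2.05879593] [-0.08033074 -0.04442492 -0.02031692] 49.980225563049316
[[ 0.55 -0.24 -2.09]
 [-0.45  0.55 -1.9 ]
 [ 0.19 -0.02 -2.72]
 [-0.5   1.01 -2.15]]
```

View pics/v3.png

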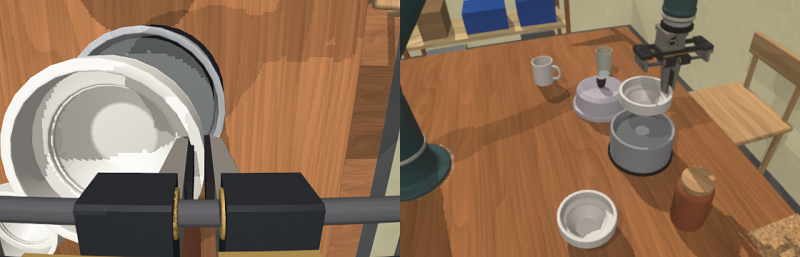

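The wrist half shows bowl A held upright over the well, with the well's outer rim arc visible at the upper right. The side half shows the bowl hanging level above the well, with everything else undisturbed.

```bash
cat >> h.py <<'E'
def rimfit(im,c,z,R,m0,tol=.006,sat=75,vmin=60,sector=None):
    h=cv2.cvtColor(im,cv2.COLOR_BGR2HSV); m=((h[:,:,1]<sat)&(h[:,:,2]>vmin)).astype(np.uint8)
    uv=np.vstack([k.reshape(-1,2) for k in cv2.findContours(m,cv2.RETR_LIST,cv2.CHAIN_APPROX_NONE)[0]])
    P=plane(uv,c,z)[:,:2]; m=np.array(m0,float)
    for t in (tol*2,tol,tol*.6):
        v=P-m; k=abs(np.hypot(*v.T)-R)<t
        if sector: a=np.degrees(np.arctan2(v[:,1],v[:,0])); k&=((a-sector[0])%360<(sector[1]-sector[0]))
        q=P[k]; r=least_squares(lambda x:np.hypot(*(q-x).T)-R,m,loss='soft_l1',f_scale=.001); m=r.x
    a=np.degrees(np.arctan2(*(q-m).T[::-1])); return m.round(4),len(q),np.abs(r.fun).mean().round(5),np.histogram(a,8,(-180,180))[0]
E
python3 - <<'E'
from h import *
s=cv2.imread('pics/side0.png');t=cv2.imread('pics/top0.png');w=cv2.imread('pics/w3.png')
for z in(.09,.1,.11):
    print(z,'top',rimfit(t,cal('top'),z,.09,(.652,-.116)),'side',rimfit(s,cal('side'),z,.09,(.652,-.116),sector=(-20,130)),'w',rimfit(w,cal('wrist'),z,.09,(.652,-.116),sector=(-45,100)))
E
```

```text
0.09 top (array([ 0.6561, -0.1173]), 138, np.float64(0.00084), array([ 1, 27, 27, 27, 27, 26,  3,  0])) side (array([ 0.6584, -0.1096]), 70, np.float64(0.00071), array([ 0,  0,  0, 10, 26, 32,  2,  0])) w (array([ 0.6516, -0.1272]), 286, np.float64(0.00165), array([  0,   0,   0,  55,  65, 166,   0,   0]))
0.1 top (array([ 0.6518, -0.1157]), 145, np.float64(0.00081), array([ 4, 27, 27, 27, 28, 26,  6,  0])) side (array([ 0.6517, -0.1207]), 70, np.float64(0.00071), array([ 0,  0,  0, 10, 26, 32,  2,  0])) w (array([ 0.6508, -0.1263]), 288, np.float64(0.00161), array([  0,   0,   0,  56,  72, 160,   0,   0]))
0.11 top (array([ 0.6475, -0.1142]), 148, np.float64(0.00092), array([ 4, 27, 28, 27, 28, 26,  8,  0])) side (array([ 0.6448, -0.1307]), 57, np.float64(0.00077), array([ 0,  0,  0, 10, 26, 19,  2,  0])) w (array([ 0.6496, -0.1244]), 268, np.float64(0.00156), array([  0,   0,   0,  57,  79, 132,   0,   0]))
```

```bash
python3 - <<'E'
from h import *
w,c=grab('wrist','w4.png')
h=cv2.cvtColor(w,cv2.COLOR_BGR2HSV); m=((h[:,:,1]<75)&(h[:,:,2]>60)).astype(np.uint8)
# march outward along rays from the approximate centre at rim plane
m0=np.array([.652,-.117])
for a in range(-40,140,10):
    e=np.array([np.cos(np.radians(a)),np.sin(np.radians(a))]); r=np.arange(.07,.112,.0005)
    uv=proj(np.c_[m0+r[:,None]*e,np.full(len(r),.1)],c).round().astype(int)
    ok=(uv[:,0]>=0)&(uv[:,0]<560)&(uv[:,1]>=0)&(uv[:,1]<420)
    v=[m[y,x] if o else 0 for (x,y),o in zip(uv,ok)]
    k=np.nonzero(v)[0]; print(a,uv[40],(r[k[-1]]*1000 if len(k) else None),end=' | ')
cv2.imwrite('pics/w4c.png',w[80:400,80:420])
E
```

```text
-40 [286 284] 111.50000000000004 | -30 [297 269] 111.50000000000004 | -20 [306 253] 94.50000000000003 | -10 [312 235] 90.50000000000003 | 0 [314 216] 90.50000000000003 | 10 [312 196] 90.50000000000003 | 20 [308 177] 90.50000000000003 | 30 [299 158] 90.50000000000003 | 40 [287 141] 92.00000000000003 | 50 [272 125] 92.00000000000003 | 60 [255 113] 91.50000000000003 | 70 [235 104] 90.50000000000003 | 80 [214  98] 90.00000000000003 | 90 [193  96] 89.00000000000003 | 100 [172  98] 89.00000000000003 | 110 [151 104] 88.00000000000003 | 120 [133 114] 88.00000000000003 | 130 [117 126] 88.00000000000003 |
```

View pics/w4c.png

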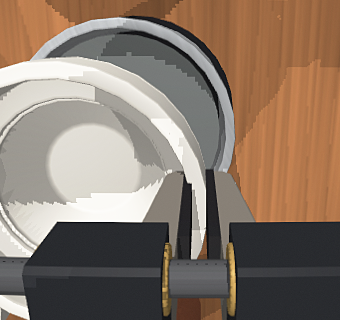

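The crop shows the light rim ring clearly on the right at (228,135), and the bowl sits inside the mouth. All three views agree on a well centre of about (0.652, -0.117).

apply_moves(
  steps=[
    [0.02, -0.03, -0.3, 0],
    [0, 0, -0.4, 0],
    [0, 0, -0.4, 0],
    [0, 0, -0.3, 0],
    [0, 0, -0.15, 0],
    [0, 0, -0.1, 0],
    [0, 0, -0.05, 0],
    [0, 0, -0.05, 0],
  ],
)

```text
time_s: 7.55
eef_pos: [0.7163, -0.1165, 0.1217]
eef_rot: [0.0, 0.707, 0.707, 0.0]
force: [-0.7, 0.5, -1.0]
finger_gap: 0.0064
grasp_force: 50.0
```

apply_moves(
  steps=[
    [0, 0, -0.05, 0],
    [0, 0, -0.04, 0],
    [0, 0, -0.04, 0],
    [0, 0, -0.04, 0],
    [0, 0, 0, 0],
    [0, 0, 0, 0],
    [0, 0, 0, 0],
    [0, 0, 0, 0],
  ],
)

```text
time_s: 8.55
eef_pos: [0.7162, -0.1164, 0.1128]
eef_rot: [0.0, 0.707, 0.707, 0.0]
force: [1.5, 0.3, 0.1]
finger_gap: 0.0067
grasp_force: 50.0
```

apply_moves(
  steps=[
    [0, 0, 0, 0],
    [0, 0, 0, 0],
    [0, 0, 0, 0],
    [0, 0, 0, 0],
    [0, 0, 0.3, 0],
    [0, 0, 0.6, 0],
    [0, 0, 0.8, 0],
    [-0.2, 0, 0.6, 0],
  ],
  jaw=0.4,
)

```text
time_s: 9.55
eef_pos: [0.7069, -0.1166, 0.2306]
eef_rot: [0.001, 0.707, 0.707, 0.001]
force: [0.4, -0.3, -0.5]
finger_gap: 0.0369
grasp_force: 0.0
```

```bash
python3 - <<'E'
from h import *
w,c=grab('wrist','w5.png');t,c2=grab('top','t5.png');s,c3=grab('side','s5.png')
cv2.imwrite('pics/v5.png',np.hstack([s[150:400,150:550],w[:250,:400]]))
print(robot.read_state()['eef_pos'])
for z in(.12,.125,.131,.136):
  print(z,'w',rimfit(w,c,z,.068,(.651,-.117),sector=(0,180),vmin=150,sat=40)[:3],'t',rimfit(t,c2,z,.068,(.651,-.117),vmin=150,sat=40),'s',rimfit(s,c3,z,.068,(.651,-.117),vmin=150,sat=40))
E
```

```text
[ 0.70692558 -0.11691375  0.2307049 ]
0.12 w (array([ 0.6514, -0.1198]), 255, np.float64(0.00083)) t (array([ 0.6531, -0.1219]), 45, np.float64(0.00112), array([16, 20,  9,  0,  0,  0,  0,  0])) s (array([ 0.6569, -0.1124]), 169, np.float64(0.00099), array([21, 28, 20, 12, 26, 26, 20, 16]))
0.125 w (array([ 0.6521, -0.12  ]), 267, np.float64(0.00073)) t (array([ 0.6556, -0.1271]), 55, np.float64(0.00149), array([16, 16, 23,  0,  0,  0,  0,  0])) s (array([ 0.6542, -0.1175]), 166, np.float64(0.00095), array([21, 28, 20, 14, 22, 25, 19, 17]))
0.131 w (array([ 0.6533, -0.1201]), 279, np.float64(0.00092)) t (array([ 0.653 , -0.1262]), 53, np.float64(0.00133), array([16, 14, 23,  0,  0,  0,  0,  0])) s (array([ 0.6509, -0.1237]), 167, np.float64(0.00134), array([21, 28, 20, 14, 20, 25, 19, 20]))
0.136 w (array([ 0.6535, -0.1201]), 294, np.float64(0.00135)) t (array([ 0.6514, -0.1252]), 53, np.float64(0.00131), array([16, 14, 23,  0,  0,  0,  0,  0])) s (array([ 0.6484, -0.1287]), 166, np.float64(0.00178), array([21, 29, 19, 17, 20, 21, 19, 20]))
```

View pics/v5.png

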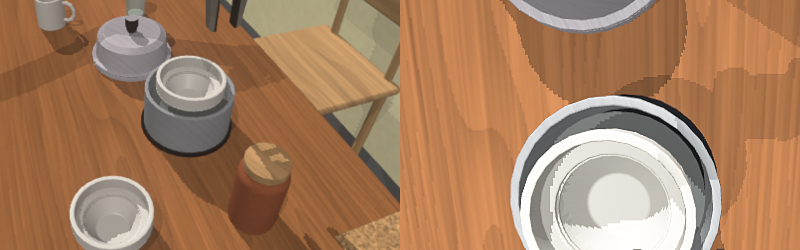

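The side crop shows bowl A upright in the well with its rim above the well rim, and the cover, jar and bowl B undisturbed. The wrist crop shows bowl A in the well, slightly towards the gripper side.

apply_moves(
  steps=[
    [-0.4, -0.2, 0, 0],
    [-0.6, -0.3, 0, 0],
    [-0.6, -0.3, 0, 0],
    [-0.6, -0.3, 0, 0],
    [-0.5, -0.3, 0, 0],
    [-0.3, -0.2, 0, 0],
    [0, 0, 0, 0],
    [0, 0, 0, 0],
  ],
)

```text
time_s: 10.7
eef_pos: [0.557, -0.1954, 0.2274]
eef_rot: [0.0, 0.707, 0.708, 0.0]
force: [-0.2, -0.1, 0.5]
finger_gap: 0.0369
grasp_force: 0.0
```

```bash
cat >> h.py <<'E'
def march(im,c,z,R,m0,sec,sat=75,vmin=60,n=3,span=.012):
    "outer edge of bright low-sat ring: outermost mask pixel along radii, circle fit with fixed R and free R"
    h=cv2.cvtColor(im,cv2.COLOR_BGR2HSV); m=((h[:,:,1]<sat)&(h[:,:,2]>vmin)); m0=np.array(m0,float)
    for _ in range(n):
        Q=[]
        for a in np.radians(np.arange(*sec,3)):
            e=np.array([np.cos(a),np.sin(a)]); r=np.arange(R-span,R+span,.0003)
            uv=proj(np.c_[m0+r[:,None]*e,np.full(len(r),z)],c).round().astype(int)
            if (uv<0).any() or (uv>=[560,420]).any(): continue
            k=np.nonzero(m[uv[:,1],uv[:,0]])[0]
            if len(k) and k[-1]<len(r)-3: Q.append(m0+e*r[k[-1]])
        Q=np.array(Q); f=least_squares(lambda x:np.hypot(*(Q-x[:2]).T)-x[2],[*m0,R],loss='soft_l1',f_scale=.0007); m0=f.x[:2]
    return f.x.round(4),len(Q),np.abs(f.fun).mean().round(5)
E
python3 - <<'E'
from h import *
st=robot.read_state();w,c=grab('wrist','w6.png');t,c2=grab('top','t6.png');c3=cal('side');s=cv2.imread('pics/s5.png')
print(st['eef_pos'])
for z in (.09,.1,.11):print('well',z,march(w,c,z,.09,(.652,-.117),(-60,180)),march(t,c2,z,.09,(.652,-.117),(-90,90)))
for z in (.123,.128,.133):print('bowl',z,march(w,c,z,.068,(.652,-.118),(-180,180),40,150),march(t,c2,z,.068,(.652,-.118),(-180,180),40,150),march(s,c3,z,.068,(.652,-.118),(0,180),40,150))
for z in (.057,.062):print('B',z,march(w,c,z,.068,(.436,-.314),(-180,180),60,110),march(t,c2,z,.068,(.436,-.314),(-180,180),60,110))
cv2.imwrite('pics/v6.png',np.hstack([w,t])[::,:,:][:, :1120]); v=cv2.resize(np.hstack([w,t]),(800,300),interpolation=cv2.INTER_AREA); cv2.imwrite('pics/v6.png',v)
E
```

```text
[ 0.55703434 -0.19542381  0.22738689]
well 0.09 (array([ 0.6557, -0.117 ,  0.0922]), 56, np.float64(0.00044)) (array([ 0.6559, -0.117 ,  0.091 ]), 55, np.float64(0.0008))
well 0.1 (array([ 0.6525, -0.117 ,  0.0892]), 55, np.float64(0.00041)) (array([ 0.6525, -0.1159,  0.0902]), 55, np.float64(0.00079))
well 0.11 (array([ 0.6493, -0.1173,  0.0862]), 54, np.float64(0.00041)) (array([ 0.6491, -0.1147,  0.0894]), 55, np.float64(0.00078))
bowl 0.123 (array([ 0.6571, -0.1195,  0.0717]), 96, np.float64(0.00187)) (array([ 0.6525, -0.1235,  0.0747]), 96, np.float64(0.0021)) (array([ 0.6547, -0.1155,  0.0696]), 57, np.float64(0.00116))
bowl 0.128 (array([ 0.6552, -0.1197,  0.0706]), 95, np.float64(0.00201)) (array([ 0.6522, -0.1222,  0.0744]), 98, np.float64(0.00237)) (array([ 0.6518, -0.1209,  0.0691]), 56, np.float64(0.00115))
bowl 0.133 (array([ 0.6527, -0.1216,  0.0697]), 91, np.float64(0.00227)) (array([ 0.6514, -0.1202,  0.0739]), 96, np.float64(0.00251)) (array([ 0.6491, -0.1264,  0.0686]), 56, np.float64(0.00114))
B 0.057 (array([ 0.4419, -0.3091,  0.0698]), 60, np.float64(0.00204)) (array([ 0.4369, -0.3135,  0.0689]), 51, np.float64(0.0006))
B 0.062 (array([ 0.4437, -0.3067,  0.069 ]), 61, np.float64(0.00209)) (array([ 0.4364, -0.3119,  0.0687]), 51, np.float64(0.00061))
```

View pics/v6.png

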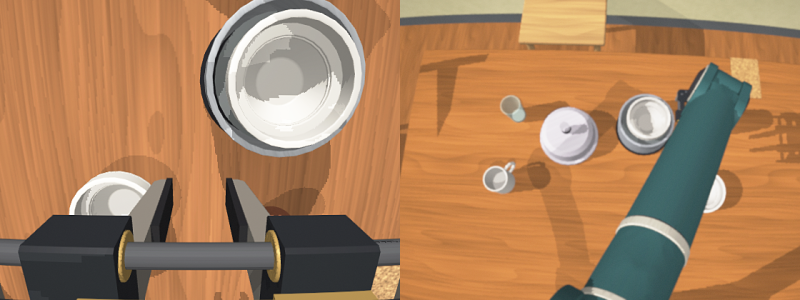

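The wrist half shows the well at upper right with bowl A inside it, and bowl B at lower left partly hidden by the fingers. The top half shows the arm covering bowl B.

```bash
cat >> h.py <<'E'
def warmhull(im,box):
    x0,y0,x1,y1=box; q=im[y0:y1,x0:x1].astype(int); h=cv2.cvtColor(im,cv2.COLOR_BGR2HSV)[y0:y1,x0:x1]
    m=((q[:,:,2]>=q[:,:,0]+2)&(h[:,:,1]<70)&(h[:,:,2]>115)).astype(np.uint8)
    m=cv2.morphologyEx(m,cv2.MORPH_OPEN,np.ones((3,3)))
    k=max(cv2.findContours(m,cv2.RETR_EXTERNAL,cv2.CHAIN_APPROX_NONE)[0],key=cv2.contourArea)
    return cv2.convexHull(k).reshape(-1,2)+[x0,y0]
E
python3 - <<'E'
from h import *
w=cv2.imread('pics/w6.png');t=cv2.imread('pics/t5.png');s=cv2.imread('pics/s5.png')
print(w[120,505],w[120,312],w[30,330],w[60,330],s[230,380],s[210,330])
for n,im,b in(('wrist',w,(270,0,530,230)),('side',s,(290,190,400,275)),('top',cv2.imread('pics/t6.png'),(300,125,385,220))):
    c=cal(n);h=warmhull(im,b);print(n,h.min(0),h.max(0))
    for z in(.123,.128,.133):
        a=far(h,c,z,-1 if n=='wrist' else 0);print(z,a[0].round(4),a[1].round(5))
w=cv2.imread('pics/w6.png');cv2.imwrite('pics/w6b.png',w[:240,260:540])
E
```

```text
[180 176 172] [96 95 93] [159 157 156] [120 122 116] [139 142 152] [131 140 145]
wrist [315  12] [506 207]
0.123 [ 0.6536 -0.1205  0.0699] 0.00066
0.128 [ 0.6518 -0.1206  0.0686] 0.00065
0.133 [ 0.65   -0.1206  0.0673] 0.00063
side [290 190] [376 261]
0.123 [ 0.5599 -0.1269  0.1649] 0.00181
0.128 [ 0.558  -0.132   0.1635] 0.00179
0.133 [ 0.5561 -0.1372  0.162 ] 0.00178
top [316 135] [379 196]
0.123 [ 0.6532 -0.1194  0.0709] 0.00019
0.128 [ 0.6515 -0.1188  0.0705] 0.00019
0.133 [ 0.6499 -0.1182  0.0702] 0.00019
```

apply_moves(
  steps=[
    [-0.4, -0.27, 0, 0],
    [-0.7, -0.45, 0, 0],
    [-0.8, -0.5, 0, 0],
    [-0.8, -0.5, 0, 0],
    [-0.6, -0.4, 0, 0],
    [-0.39, -0.25, -0.3, 0],
    [0, 0, -0.5, 0],
    [0, 0, -0.4, 0],
  ],
  jaw=0.5,
)

```text
time_s: 11.8
eef_pos: [0.3698, -0.3153, 0.167]
eef_rot: [-0.0, 0.708, 0.707, 0.0]
force: [0.1, 0.3, 0.3]
finger_gap: 0.0458
grasp_force: 0.0
```

```bash
python3 - <<'E'
from h import *
st=robot.read_state();w,c=grab('wrist','w7.png');print(st['eef_pos'])
h=hull(w,(250,60,559,245),60,110);print(h.min(0),h.max(0));h=h[(h[:,1]<243)&(h[:,0]<556)]
for z in(.057,.062):print(z,far(h,c,z,-1),proj([.4365,-.314,z],c))
E
```

```text
[ 0.36978185 -0.31534834  0.16699089]
[278 122] [450 244]
0.057 (array([ 0.43630403, -0.31418708,  0.06910509]), np.float64(0.0006049773940132626)) [[363.93504178 210.34488219]]
0.062 (array([ 0.43511232, -0.31290174,  0.0678669 ]), np.float64(0.0005943158226875381)) [[365.37765521 211.94779149]]
```

apply_moves(
  steps=[
    [0, 0, -0.5, 0],
    [0, 0, -0.6, 0],
    [0, 0, -0.6, 0],
    [0, 0, -0.4, 0],
    [0, 0, -0.3, 0],
    [0, 0, -0.1, 0],
    [0, 0, 0, 0],
    [0, 0, 0, 0],
  ],
)

```text
time_s: 12.85
eef_pos: [0.3719, -0.3152, 0.0433]
eef_rot: [0.001, 0.707, 0.707, 0.0]
force: [-0.6, -0.3, 0.6]
finger_gap: 0.0459
grasp_force: 0.0
```

apply_moves(
  steps=[
    [0, 0, 0, 0],
    [0, 0, 0, 0],
    [0, 0, 0, 0],
    [0, 0, 0, 0],
    [0, 0, 0, 0],
    [0, 0, 0.2, 0],
    [0, 0, 0.5, 0],
    [0, 0, 0.7, 0],
  ],
  jaw=0,
  newtons=50,
)

```text
time_s: 13.85
eef_pos: [0.3702, -0.3142, 0.1128]
eef_rot: [-0.002, 0.707, 0.707, -0.001]
force: [0.6, -0.8, -2.9]
finger_gap: 0.0063
grasp_force: 50.0
```

apply_moves(
  steps=[
    [0, 0, 0.7, 0],
    [0, 0, 0.7, 0],
    [0, 0, 0.7, 0],
    [0, 0, 0.6, 0],
    [0, 0, 0.2, 0],
    [0, 0, 0, 0],
    [0, 0, 0, 0],
    [0, 0, 0, 0],
  ],
)

```text
time_s: 14.85
eef_pos: [0.3709, -0.3145, 0.2565]
eef_rot: [-0.001, 0.707, 0.707, -0.001]
force: [-1.2, 0.2, -2.8]
finger_gap: 0.0062
grasp_force: 50.0
```

```bash
python3 - <<'E'
from h import *
F=[]
for i in range(4):
    st=robot.read_state();w,c=grab('wrist','w8.png');F.append(st['force'][2])
print(st['eef_pos'],F,st['grasp_force'])
z=st['eef_pos'][2]+.0195
h=hull(w,(250,0,559,245),60,110);print(h.min(0),h.max(0));h=h[(h[:,1]<235)&(h[:,0]<556)]
for dz in(-.005,0,.005):f=far(h,c,z+dz,-1);print(z+dz,f, f[0][:2]-np.array(st['eef_pos'][:2]))
E
```

```text
[ 0.37121584 -0.31479352  0.25703961] [np.float64(-2.7527434164844737), np.float64(-2.78113033965971), np.float64(-3.210426436441192), np.float64(-2.7077424084142603)] 49.96818244457245
[271 117] [558 244]
0.2715396050068228 (array([ 0.43304762, -0.31015867,  0.06969263]), np.float64(0.0006630737812302265)) [0.06183178 0.00463485]
0.2765396050068228 (array([ 0.43105236, -0.30794775,  0.0674376 ]), np.float64(0.0006420487737270429)) [0.05983652 0.00684577]
0.2815396050068228 (array([ 0.42905707, -0.30573737,  0.06518301]), np.float64(0.0006210112973415368)) [0.05784124 0.00905615]
```

apply_moves(
  steps=[
    [0.2, 0.15, 0, 0],
    [0.4, 0.35, 0, 0],
    [0.5, 0.45, 0, 0],
    [0.5, 0.45, 0, 0],
    [0.5, 0.45, 0, 0],
    [0.5, 0.45, 0, 0],
    [0.5, 0.45, 0, 0],
    [0.5, 0.45, 0, 0],
  ],
)

```text
time_s: 16.05
eef_pos: [0.5528, -0.1528, 0.2573]
eef_rot: [-0.0, 0.707, 0.708, 0.0]
force: [0.0, -0.7, -2.2]
finger_gap: 0.0063
grasp_force: 50.0
```

apply_moves(
  steps=[
    [0.4, 0.35, 0, 0],
    [0.25, 0.2, -0.2, 0],
    [0.1, 0.08, -0.4, 0],
    [0, 0, -0.3, 0],
    [0, 0, -0.2, 0],
    [0, 0, 0, 0],
    [0, 0, 0, 0],
    [0, 0, 0, 0],
  ],
)

```text
time_s: 17.05
eef_pos: [0.5893, -0.1236, 0.2033]
eef_rot: [0.0, 0.707, 0.707, 0.0]
force: [0.2, -0.6, -2.9]
finger_gap: 0.0062
grasp_force: 50.0
```

```bash
python3 - <<'E'
from h import *
st=robot.read_state();w,c=grab('wrist','w9.png');s,_=grab('side','s9.png');print(st['eef_pos'],st['force'])
cv2.imwrite('pics/v9.png',np.hstack([w[:300,150:560],cv2.resize(s[160:310,280:430],(300,300))]))
z=st['eef_pos'][2]+.0195
h=warmhull(w,(200,0,560,235));print(h.min(0),h.max(0));h=h[(h[:,1]<230)&(h[:,0]<556)]
f=far(h,c,z,-1);print(z,f, f[0][:2]-np.array(st['eef_pos'][:2]))
E
```

```text
[ 0.58934467 -0.12360674  0.20333274] [ 0.21503827 -0.63129068 -2.87309066]
[272 117] [559 234]
0.2228327428376616 (array([ 0.64482269, -0.12221805,  0.07397407]), np.float64(0.0017021451313338424)) [0.05547802 0.00138869]
```

View pics/v9.png

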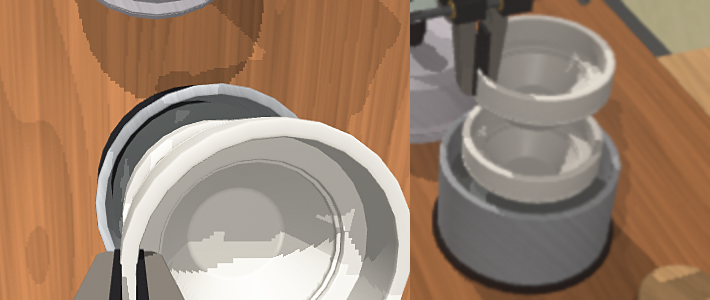

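The wrist crop shows bowl B held level over bowl A and the well. The side crop shows B directly above A, with B's rim centre near (546,50) and A's near (536,135).

```bash
python3 - <<'E'
from h import *
c=cal('side')
p=proj([[.6525,-.117,.1],[.652,-.12,.129],[.652,-.12,.2228]],c);print((p-[280,160])*2+[410,0])
s=cv2.imread('pics/s9.png');g=s.astype(int);h=cv2.cvtColor(s,cv2.COLOR_BGR2HSV)
m=((h[:,:,1]<75)&(h[:,:,2]>100)).astype(int)
for y in range(166,232,5):
    x=np.nonzero(m[y,305:400])[0]+305; print(y,x.min(),x.max(),end=' | ')
E
```

```text
[[527.07516422 152.95444725]
 [530.28389364 132.69996811]
 [538.90120346  53.66299899]]
166 391 399 | 171 328 399 | 176 328 372 | 181 327 378 | 186 326 381 | 191 325 382 | 196 314 381 | 201 314 380 | 206 305 379 | 211 305 377 | 216 305 372 | 221 305 373 | 226 306 377 | 231 306 381 |
```

apply_moves(
  steps=[
    [0.03, 0.02, -0.2, 0],
    [0, 0, -0.3, 0],
    [0, 0, -0.3, 0],
    [0, 0, -0.2, 0],
    [0, 0, -0.15, 0],
    [0, 0, -0.1, 0],
    [0, 0, -0.1, 0],
    [0, 0, 0, 0],
  ],
)

```text
time_s: 18.15
eef_pos: [0.5904, -0.1223, 0.135]
eef_rot: [-0.0, 0.707, 0.707, -0.0]
force: [-1.0, -0.1, -2.5]
finger_gap: 0.0061
grasp_force: 50.0
```

apply_moves(
  steps=[
    [0, 0, -0.05, 0],
    [0, 0, -0.08, 0],
    [0, 0, -0.08, 0],
    [0, 0, -0.08, 0],
    [0, 0, -0.06, 0],
    [0, 0, -0.05, 0],
    [0, 0, 0, 0],
    [0, 0, 0, 0],
  ],
)

```text
time_s: 19.15
eef_pos: [0.5907, -0.1224, 0.1153]
eef_rot: [0.0, 0.707, 0.707, 0.0]
force: [1.7, -0.4, -0.7]
finger_gap: 0.0064
grasp_force: 50.0
```

apply_moves(
  steps=[
    [0, 0, -0.05, 0],
    [0, 0, -0.05, 0],
    [0, 0, 0, 0],
    [0, 0, 0, 0],
    [0, 0, 0, 0],
    [0, 0, 0, 0],
    [0, 0, 0, 0],
    [0, 0, 0, 0],
  ],
)

```text
time_s: 20.15
eef_pos: [0.5906, -0.1223, 0.1101]
eef_rot: [0.0, 0.707, 0.707, 0.0]
force: [1.1, 0.1, -0.7]
finger_gap: 0.0063
grasp_force: 49.9
```

```bash
python3 - <<'E'
from h import *
s,_=grab('side','s10.png');st=robot.read_state();print(st['eef_pos'],st['force'],st['moment'])
cv2.imwrite('pics/v10.png',cv2.resize(s[160:310,260:430],(680,600)))
E
```

```text
[ 0.59060778 -0.12235691  0.11014758] [0.60871789 0.01820516 0.1526688 ] [-0.08814166 -0.25378499 -0.01010056]
```

View pics/v10.png

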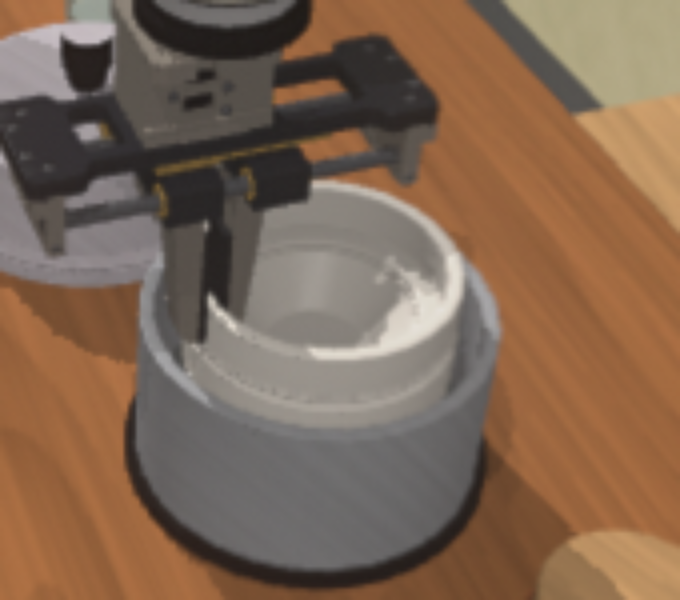

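Bowl B is nested level in A inside the sunken well, and the fingers are still above the well rim. I'll release it.

apply_moves(
  steps=[
    [0, 0, 0, 0],
    [0, 0, 0, 0],
    [0, 0, 0, 0],
    [0, 0, 0, 0],
    [0, 0, 0.3, 0],
    [0, 0, 0.6, 0],
    [0, 0, 0.8, 0],
    [0, 0, 0.8, 0],
  ],
  jaw=0.3,
)

```text
time_s: 21.2
eef_pos: [0.5905, -0.1225, 0.2374]
eef_rot: [0.0, 0.707, 0.707, 0.0]
force: [1.1, 0.1, 0.5]
finger_gap: 0.0272
grasp_force: 0.0
```

apply_moves(
  steps=[
    [0, 0.3, 0.1, 0],
    [0, 0.6, 0, 0],
    [0, 0.6, 0, 0],
    [0, 0.5, 0, 0],
    [0, 0.3, 0, 0],
    [0, 0.1, 0, 0],
    [0, 0, 0, 0],
    [0, 0, 0, 0],
  ],
  jaw=0.7,
)

```text
time_s: 22.2
eef_pos: [0.5905, -0.0036, 0.2401]
eef_rot: [0.0, 0.708, 0.707, -0.0]
force: [-0.1, -0.3, -0.6]
finger_gap: 0.064
grasp_force: 0.0
```

```bash
python3 - <<'E'
from h import *
st=robot.read_state();w,c=grab('wrist','w11.png');t,c2=grab('top','t11.png');s,c3=grab('side','s11.png');print(st['eef_pos'],st['force'])
cv2.imwrite('pics/v11.png',np.vstack([np.hstack([w[:,100:500],s[100:310,200:400].repeat(2,0).repeat(2,1)])])[:, :800])
print(proj([[.615,.14,.104],[.652,-.12,.115]],c))
E
```

```text
[ 0.5904544  -0.00356882  0.24014143] [-0.12293158 -0.26082249 -0.57002276]
[[310.83363416  21.77242658]
 [346.41266628 331.17880017]]
```

View pics/v11.png

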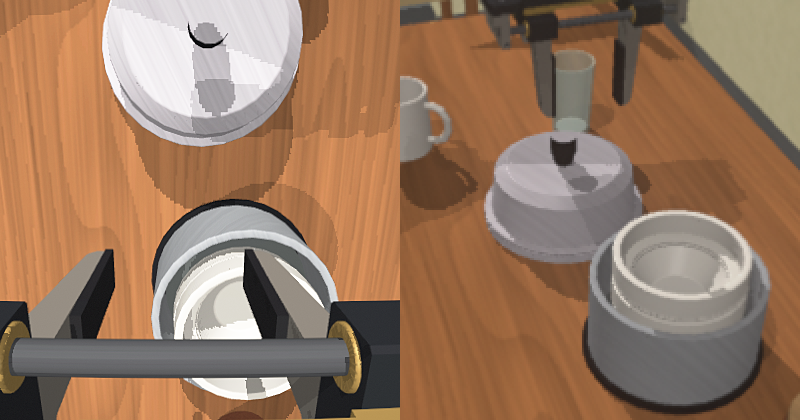

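The wrist half shows the knob top centred near image pixel (307,36) and bowl B nested in the well. The side half shows the knob top near (281.5,169.5) and the two bowls sitting level.

```bash
python3 - <<'E'
from h import *
c,c2,c3=cal('wrist'),cal('top'),cal('side');w=cv2.imread('pics/w11.png');s=cv2.imread('pics/s11.png')
print('tri knob',tri([((307,36),c),((281.5,169.5),c3)]))
for z in(.104,.112,.116):print(z,plane([[307,36]],c,z),plane([[281.5,170.5]],c3,z),plane([[233,178]],c2,z))
h=hull(cv2.imread('pics/top0.png'),(185,140,285,240),75,60)
h2=hull(w,(190,0,420,155),60,110);h2=h2[h2[:,1]>3]
for z in(0,.006,.012,.05):
    a=far(h2,c,z,-1); b=march(w,c,z,.1,(.615,.14),(-160,-20),60,110); d=march(cv2.imread('pics/top0.png'),c2,z,.1,(.615,.14),(0,360)); e=march(s,c3,z,.1,(.615,.14),(-180,20),60,100);print(z,a[0].round(4),b,d,e)
E
```

```text
tri knob [0.61126308 0.12794269 0.11516939]
0.104 [[0.61218998 0.1301095  0.104     ]] [[0.61502361 0.14022785 0.104     ]] [[0.61624671 0.13683194 0.104     ]]
0.112 [[0.61161508 0.12853016 0.112     ]] [[0.61130123 0.12849509 0.112     ]] [[0.61390279 0.13572365 0.112     ]]
0.116 [[0.61132762 0.12774049 0.116     ]] [[0.60944004 0.12262871 0.116     ]] [[0.61273083 0.13516951 0.116     ]]
0 [0.6142 0.142  0.1041] (array([0.6137, 0.1411, 0.1033]), 47, np.float64(0.00034)) (array([0.6174, 0.1414, 0.103 ]), 120, np.float64(0.00157)) (array([0.6165, 0.141 , 0.1032]), 47, np.float64(0.00202))
0.006 [0.6139 0.141  0.1026] (array([0.6134, 0.14  , 0.1017]), 47, np.float64(0.00035)) (array([0.6158, 0.1406, 0.1024]), 120, np.float64(0.00156)) (array([0.6141, 0.1337, 0.1024]), 47, np.float64(0.00196))
0.012 [0.6135 0.1399 0.1011] (array([0.613 , 0.1389, 0.1001]), 47, np.float64(0.00032)) (array([0.6142, 0.1398, 0.1019]), 120, np.float64(0.00156)) (array([0.6117, 0.1282, 0.1018]), 38, np.float64(0.00226))
0.05 [0.6113 0.1332 0.0914] (array([0.6108, 0.1324, 0.0906]), 47, np.float64(0.00028)) (array([0.6041, 0.1349, 0.0983]), 120, np.float64(0.00152)) (array([0.6025, 0.1119, 0.0975]), 28, np.float64(0.00375))
```

apply_moves(
  steps=[
    [0.05, 0.4, 0, 0],
    [0.08, 0.5, 0, 0],
    [0.1, 0.6, 0, 0],
    [0.1, 0.6, 0, 0],
    [0.1, 0.5, -0.3, 0],
    [0, 0.13, -0.6, 0],
    [0, 0, -0.4, 0],
    [0, 0, -0.1, 0],
  ],
)

```text
time_s: 23.35
eef_pos: [0.611, 0.1336, 0.1681]
eef_rot: [-0.001, 0.707, 0.707, -0.002]
force: [-0.1, 0.6, 0.5]
finger_gap: 0.0643
grasp_force: 0.0
```

apply_moves(
  steps=[
    [0, 0, 0, 0],
    [0, 0, 0, 0],
    [0, 0, 0, 0],
    [0, 0, 0, 0],
    [0, 0, 0, 0],
    [0, 0, 0, 0],
    [0, 0, 0, 0],
    [0, 0, 0, 0],
  ],
)

```text
time_s: 24.35
eef_pos: [0.612, 0.1341, 0.1701]
eef_rot: [0.0, 0.707, 0.707, -0.0]
force: [0.7, -0.5, 0.6]
finger_gap: 0.0642
grasp_force: 0.0
```

```bash
python3 - <<'E'
from h import *
st=robot.read_state();w,c=grab('wrist','w12.png');print(st['eef_pos'],st['force'])
for z in(0,.006,.012):print(z,march(w,c,z,.1,(.615,.138),(-30,210),60,110))
for p in ([.613,.133,.116],[.613,.138,.116],[.613,.133,.078],[.613,.138,.078],list(st['eef_pos'])):print(p,proj(p,c)[0].round(1))
E
```

```text
[0.61200598 0.13414963 0.17006044] [ 0.70363277 -0.50879865  0.55249562]
0 (array([0.6133, 0.132 , 0.1062]), 80, np.float64(0.00106))
0.006 (array([0.6132, 0.1333, 0.1043]), 80, np.float64(0.00102))
0.012 (array([0.6132, 0.1346, 0.1025]), 80, np.float64(0.001))
[0.613, 0.133, 0.116] [280.6 236. ]
[0.613, 0.138, 0.116] [280.6 228.5]
[0.613, 0.133, 0.078] [280.3 219.7]
[0.613, 0.138, 0.078] [280.4 213.2]
[np.float64(0.6120059776825518), np.float64(0.13414963117540255), np.float64(0.17006043588554662)] [279.2 268. ]
```

View pics/w12.png

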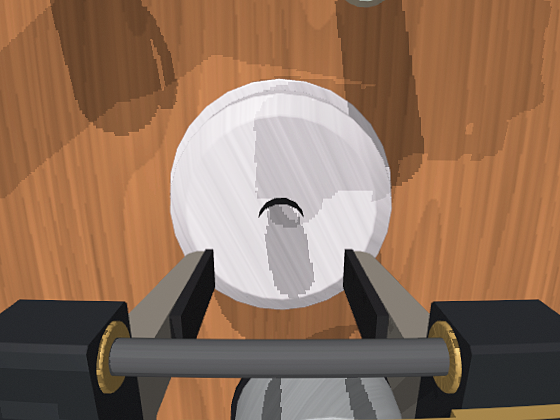

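The wrist view shows the cover, with the knob's dark near edge at (281,200). With a 15 mm top radius the knob centre is near (281,228), or about (0.613, 0.137). That agrees with the previous wrist view and the skirt fits.

apply_moves(
  steps=[
    [0.02, 0.06, -0.2, 0],
    [0, 0, -0.4, 0],
    [0, 0, -0.4, 0],
    [0, 0, -0.4, 0],
    [0, 0, -0.2, 0],
    [0, 0, -0.1, 0],
    [0, 0, 0, 0],
    [0, 0, 0, 0],
  ],
)

```text
time_s: 25.4
eef_pos: [0.6135, 0.1372, 0.0858]
eef_rot: [0.0, 0.707, 0.707, 0.001]
force: [0.5, -0.8, -0.9]
finger_gap: 0.0647
grasp_force: 0.0
```

apply_moves(
  steps=[
    [0, 0, 0, 0],
    [0, 0, 0, 0],
    [0, 0, 0, 0],
    [0, 0, 0, 0],
    [0, 0, 0, 0],
    [0, 0, 0.2, 0],
    [0, 0, 0.4, 0],
    [0, 0, 0.6, 0],
  ],
  jaw=0,
  newtons=45,
)

```text
time_s: 26.4
eef_pos: [0.6124, 0.1369, 0.1459]
eef_rot: [-0.0, 0.707, 0.707, -0.001]
force: [-0.1, -0.5, -3.4]
finger_gap: 0.029
grasp_force: 45.0
```

apply_moves(
  steps=[
    [0, 0, 0.7, 0],
    [0, 0, 0.7, 0],
    [0, 0, 0.5, 0],
    [0, 0, 0.2, 0],
    [0, 0, 0, 0],
    [0, 0, 0, 0],
    [0, 0, 0, 0],
    [0, 0, 0, 0],
  ],
)

```text
time_s: 27.4
eef_pos: [0.6127, 0.137, 0.2493]
eef_rot: [-0.0, 0.707, 0.707, -0.001]
force: [0.1, 0.4, -3.0]
finger_gap: 0.0292
grasp_force: 45.0
```

```bash
python3 - <<'E'
from h import *
st=robot.read_state();w,c=grab('wrist','w13.png');print(st['eef_pos'],st['force'],st['moment'],st['finger_gap'])
e=np.array(st['eef_pos']);z=e[2]-.085
for dz in(0,.006,.012):print(dz,march(w,c,z+dz,.1,e[:2],(-20,200),60,110))
E
```

```text
[0.61272043 0.13704411 0.24933996] [ 0.05785287  0.36559534 -3.00144684] [-0.08606172  0.01560182 -0.0364401 ] 0.029200299791578642
0 (array([0.6122, 0.1314, 0.1073]), 56, np.float64(0.00059))
0.006 (array([0.612 , 0.1313, 0.1065]), 61, np.float64(0.00094))
0.012 (array([0.6121, 0.1298, 0.1067]), 69, np.float64(0.00146))
```

apply_moves(
  steps=[
    [0.03, -0.2, 0, 0],
    [0.07, -0.4, 0, 0],
    [0.08, -0.5, 0, 0],
    [0.08, -0.5, 0, 0],
    [0.08, -0.5, 0, 0],
    [0.08, -0.5, 0, 0],
    [0.08, -0.5, 0, 0],
    [0.08, -0.5, 0, 0],
  ],
)

```text
time_s: 28.45
eef_pos: [0.6419, -0.0459, 0.2503]
eef_rot: [0.0, 0.708, 0.707, -0.0]
force: [-0.2, 0.7, -4.1]
finger_gap: 0.0291
grasp_force: 45.0
```

apply_moves(
  steps=[
    [0.07, -0.5, 0, 0],
    [0.07, -0.4, 0, 0],
    [0.04, -0.3, 0, 0],
    [0.03, -0.2, 0, 0],
    [0, -0.09, 0, 0],
    [0, 0, 0, 0],
    [0, 0, 0, 0],
    [0, 0, 0, 0],
  ],
)

```text
time_s: 29.45
eef_pos: [0.6526, -0.1166, 0.2501]
eef_rot: [-0.0, 0.707, 0.708, 0.0]
force: [-0.2, 0.7, -3.1]
finger_gap: 0.0294
grasp_force: 45.0
```

apply_moves(
  steps=[
    [0, 0, -0.2, 0],
    [0, 0, -0.3, 0],
    [0, 0, -0.3, 0],
    [0, 0, -0.2, 0],
    [0, 0, -0.1, 0],
    [0, 0, 0, 0],
    [0, 0, 0, 0],
    [0, 0, 0, 0],
  ],
)

```text
time_s: 30.45
eef_pos: [0.6528, -0.1174, 0.1957]
eef_rot: [0.0, 0.707, 0.707, 0.0]
force: [0.4, 0.1, -3.3]
finger_gap: 0.0291
grasp_force: 45.0
```

```bash
python3 - <<'E'
from h import *
st=robot.read_state();s,c3=grab('side','s14.png');t,c2=grab('top','t14.png');w,c=grab('wrist','w14.png');print(st['eef_pos'],st['force'])
e=np.array(st['eef_pos']);z=e[2]-.085
for n,im,k,sec in(('w',w,c,(-20,200)),('s',s,c3,(0,150)),('s-',s,c3,(-150,0)),('t',t,c2,(-90,90))):
  for dz in(0,.012):
    try: print(n,dz,march(im,k,z+dz,.1,(.652,-.117),sec,60,90))
    except Exception as x: print(n,x)
cv2.imwrite('pics/v14.png',cv2.resize(s[140:320,250:430],(600,600)))
E
```

```text
[ 0.65280183 -0.11741523  0.19565672] [ 0.4318382   0.13934135 -3.28473794]
w 0 (array([ 0.6524, -0.123 ,  0.1074]), 56, np.float64(0.00058))
w 0.012 (array([ 0.6525, -0.1244,  0.1065]), 69, np.float64(0.00144))
s 0 (array([ 0.6599, -0.1081,  0.1057]), 14, np.float64(0.00182))
s 0.012 (array([ 0.6545, -0.122 ,  0.1054]), 16, np.float64(0.00232))
s- 0 (array([ 0.6067, -0.0694,  0.0988]), 1, np.float64(0.0))
s- 0.012 (array([ 0.6042, -0.2111,  0.0804]), 13, np.float64(0.00038))
t 0 (array([ 0.6602, -0.1174,  0.1011]), 26, np.float64(0.00183))
t 0.012 (array([ 0.6632, -0.1164,  0.0982]), 29, np.float64(0.00233))
```

View pics/v14.png

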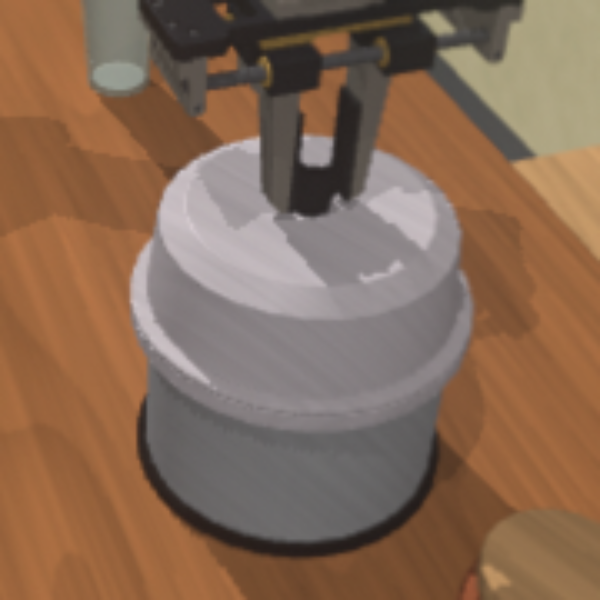

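The side crop shows the cover level over the well, with its skirt spanning x = 132–470 and concentric with the well to within about 1 px. I'll lower it slowly.

apply_moves(
  steps=[
    [0, 0, -0.06, 0],
    [0, 0, -0.06, 0],
    [0, 0, -0.06, 0],
    [0, 0, -0.05, 0],
    [0, 0, -0.05, 0],
    [0, 0, 0, 0],
    [0, 0, 0, 0],
    [0, 0, 0, 0],
  ],
)

```text
time_s: 31.6
eef_pos: [0.6526, -0.1174, 0.1812]
eef_rot: [0.0, 0.707, 0.707, 0.0]
force: [0.3, -0.4, -4.2]
finger_gap: 0.0291
grasp_force: 45.0
```

apply_moves(
  steps=[
    [0, 0, -0.04, 0],
    [0, 0, -0.04, 0],
    [0, 0, -0.04, 0],
    [0, 0, -0.03, 0],
    [0, 0, -0.02, 0],
    [0, 0, 0, 0],
    [0, 0, 0, 0],
    [0, 0, 0, 0],
  ],
)

```text
time_s: 32.6
eef_pos: [0.6524, -0.1173, 0.1732]
eef_rot: [-0.0, 0.707, 0.707, 0.0]
force: [-5.7, 1.6, 6.0]
finger_gap: 0.0294
grasp_force: 45.0
```

apply_moves(
  steps=[
    [0, 0, 0, 0],
    [0, 0, 0, 0],
    [0, 0, 0, 0],
    [0, 0, 0, 0],
    [0, 0, 0.3, 0],
    [0, 0, 0.6, 0],
    [0, 0, 0.8, 0],
    [0, 0, 0.8, 0],
  ],
  jaw=0.7,
)

```text
time_s: 33.6
eef_pos: [0.6525, -0.1176, 0.3]
eef_rot: [0.0, 0.707, 0.707, 0.0]
force: [-0.1, -0.3, 0.4]
finger_gap: 0.0641
grasp_force: 0.0
```

apply_moves(
  steps=[
    [-0.3, 0.3, 0, 0],
    [-0.6, 0.6, 0, 0],
    [-0.6, 0.6, 0, 0],
    [-0.6, 0.6, 0, 0],
    [-0.3, 0.3, 0, 0],
    [0, 0, 0, 0],
    [0, 0, 0, 0],
    [0, 0, 0, 0],
  ],
)

```text
time_s: 34.6
eef_pos: [0.5332, 0.0015, 0.2977]
eef_rot: [0.0, 0.708, 0.707, -0.0]
force: [0.1, 0.0, 0.1]
finger_gap: 0.0644
grasp_force: 0.0
```

```bash
python3 - <<'E'
from h import *
s,c=grab('side','s15.png');t,c2=grab('top','t15.png');print(robot.read_state()['force'])
print(proj([[.6525,-.117,.088],[.6525,-.117,.204]],c))
cv2.imwrite('pics/v15.png',np.hstack([cv2.resize(s[160:310,260:430],(450,400)),cv2.resize(t[110:230,290:395],(350,400))]))
E
```

```text
[ 0.16458363  0.40515636 -0.44064042]
[[338.0447273  240.94574811]
 [343.12908606 194.2414038 ]]
```

View pics/v15.png

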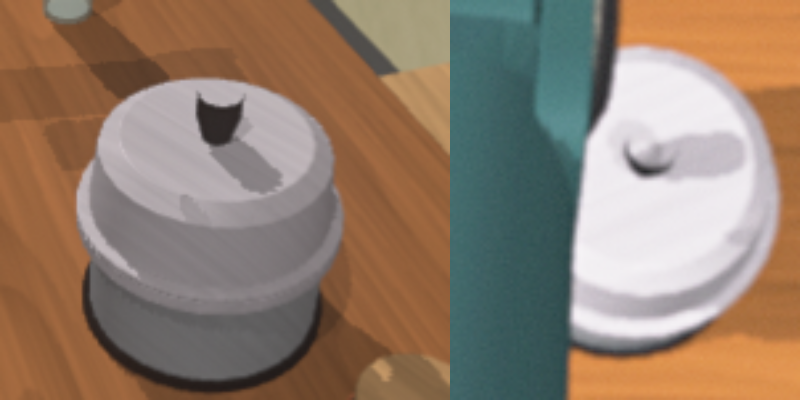

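The cover sits level with its skirt around the well, and the arm is clear. I'll hand it in.

```bash
python3 -c "
from plant import robot
print(robot.hand_in())"
```

```text
the job is handed in; nothing more can be done
None
```

The job is handed in at about 35 s: both bowls are nested upright on the sunken platform, the cover is fully down on the rim (contact felt at the expected height), and the mug, tumbler and jar were not touched; however, I viewed 13 pictures, over the limit of 10.

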